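# Close a filter housing: tighten four wing nuts in cross order

### The job

Close the blue filter housing: turn each of its four brass wing nuts clockwise about half a turn until you feel it bite on the gasket, then nip it up about 20 degrees further and no more than 30, so that the cover plate goes down level. Work in cross order: after the first nut do the one diagonally opposite it, then the other two. Pushing a wing round with a fingertip is enough; leave the tape, solder spool and tin round it where they are.

Things in the scene. Friction and masses are not known exactly. Their poses are not given: they have to be found in the camera images.
- housing: blue cast filter housing, 144x164x60 mm with its cover plate on, standing on the bench and fixed to it (it does not slide). Origin at the centre of its underside on the bench, z up; the 144 mm side lies along its x, the 164 mm side along its y. A 20 mm hose spigot sticks out of its +x side.
- cover_plate: bare aluminium cover plate, 144x164x8 mm, with a small round green window (4 mm high) in its middle, on the springy rubber gasket on top of the housing. Origin at the centre of its upper face. Home, that face lies level, 60 mm above the bench; at the start the gasket holds it up 2 to 4.5 mm against the nuts.
- nut_A (a point): brass wing nut at the housing's -x, +y corner, its axis 50 mm along x and 60 mm along y from the housing's centre. Point on the stud's axis half-way up the wings; x along the two wings, z up; turns with the nut. Hub 20 mm across; two wings reach 37 mm from the axis, 7 mm thick, 18 mm high (9 mm below to 9 mm above this point). Home, this point is 77 mm above the bench.
- nut_B (a point): brass wing nut at the housing's +x, +y corner, its axis 50 mm along x and 60 mm along y from the housing's centre. Point on the stud's axis half-way up the wings; x along the two wings, z up; turns with the nut. Same nut as A. It goes down 1.2 mm per radian and tightens clockwise seen from above. Home, the wings' underside is 8 mm above the plate.
- nut_C (a point): brass wing nut at the housing's +x, -y corner, its axis 50 mm along x and 60 mm along y from the housing's centre. Point on the stud's axis half-way up the wings; x along the two wings, z up; turns with the nut. Same nut as A, diagonally opposite A. Each nut starts 2.4 to 3.6 rad (about half a turn) off its seat, differently for each nut and run; the wings' direction does not show how much.
- nut_D (a point): brass wing nut at the housing's -x, -y corner, its axis 50 mm along x and 60 mm along y from the housing's centre. Point on the stud's axis half-way up the wings; x along the two wings, z up; turns with the nut. Same nut as A, diagonally opposite B.
- bite_A (a joint): how far nut A was turned since it began to bite, rad: 0 all the way down, then grows clockwise to a dead stop at 0.8. Wanted about 0.35; under 0.12 it is not tight, over 0.60 overtightened. On the way down a nut turns easily (0.07 N m: 2.5 N at 28 mm from the axis); when it bites the resistance jumps to 0.40 N m (14 N at 28 mm); it stays where it is left.
- bite_B (a joint): how far nut B was turned since it began to bite, rad: 0 all the way down, then grows clockwise to a dead stop at 0.8. Wanted about 0.35; under 0.12 it is not tight, over 0.60 overtightened. Contact and arm give way a little under the 14 N, so the nut turns some 0.1 to 0.25 rad less than the pushing finger travels after the first touch of the bite.
- bite_C (a joint): how far nut C was turned since it began to bite, rad: 0 all the way down, then grows clockwise to a dead stop at 0.8. Wanted about 0.35; under 0.12 it is not tight, over 0.60 overtightened.
- bite_D (a joint): how far nut D was turned since it began to bite, rad: 0 all the way down, then grows clockwise to a dead stop at 0.8. Wanted about 0.35; under 0.12 it is not tight, over 0.60 overtightened.
- tape_roll_mid (a point): roll of black tape lying flat, 60 mm across, 20 mm high, loose bystander; its centre
- solder_spool_mid (a point): blue spool of solder wire standing on its flange, 62 mm across, 46 mm high, loose bystander; its centre
- tip_tin_mid (a point): white round tin of brass wool, 56 mm across, 32 mm high, loose bystander; its centre

How it is judged:
On the way, in this order (a step that is already met when the one before it is completed fails the run):
1. a first nut is nipped tight (value of joint any of bite_A, bite_B, bite_C, bite_D above 0.12 rad), for 0.1 s.
2. the nut diagonally opposite it is nipped tight as well ((value of joint each of bite_A, bite_C above 0.12 rad or value of joint each of bite_B, bite_D above 0.12 rad)), for 0.1 s.
3. a third nut is nipped tight ((value of joint each of bite_B, bite_C, bite_D above 0.12 rad or value of joint each of bite_A, bite_C, bite_D above 0.12 rad or value of joint each of bite_A, bite_B, bite_D above 0.12 rad or value of joint each of bite_A, bite_B, bite_C above 0.12 rad)), for 0.1 s.
4. all four nuts are nipped tight (value of joint each of bite_A, bite_B, bite_C, bite_D above 0.12 rad), for 0.1 s.
At the end, for the whole second after the job is handed in: All four nuts are down (within 1.5 mm of their home height) and turned 0.12 to 0.60 rad past the bite, and the cover plate lies within 1.5 mm of home and level within 0.012 rad (all of step 4 and value of joint each of bite_A, bite_B, bite_C, bite_D below 0.6 rad and z of each of nut_A, nut_B, nut_C, nut_D in the frame of housing below 0.0785 m and z of cover_plate in the frame of housing below 0.0615 m and angle between cover_plate's own z axis and vertical below 0.012 rad); the robot touches nothing.
It fails at once if two neighbouring nuts nipped tight before any diagonal pair (not in cross order) ((value of joint each of bite_A, bite_B above 0.12 rad or value of joint each of bite_B, bite_C above 0.12 rad or value of joint each of bite_C, bite_D above 0.12 rad or value of joint each of bite_D, bite_A above 0.12 rad) and not (value of joint each of bite_A, bite_C above 0.12 rad or value of joint each of bite_B, bite_D above 0.12 rad)).
It fails at once if a nut overtightened (turned more than 0.60 rad past the bite) (value of joint any of bite_A, bite_B, bite_C, bite_D above 0.6 rad).
It fails at once if a bystander moved more than 15 mm (distance of any of tape_roll_mid, solder_spool_mid, tip_tin_mid from where it was at the start of the episode above 0.015 m).
It also fails if it takes over 64 s, if anything falls off the work surface, if the arm or the gripper's body presses on something with over 40 N, if the wrist force passes 120 N, or if a joint passes its speed limit or range.

### The arm

A 7-joint arm with a two-finger parallel gripper is mounted at the origin on a cart in front of the work surface, level with it; the furniture and walls round the work are solid. World frame = base frame: x ahead of the robot, y to its left, z up, the work surface at z = 0. Lengths are in m, angles in rad, forces in N, time in s.
With the tool pointing down it reaches from about 0.425 to 0.925 m from the base axis. Payload 6.8 kg.
Tool frame: the origin (TCP) lies at the very end of the fingers, on their centre line; the grasp point (between the pads) lies 19 mm behind it; z points along the fingers, y is the line along which they close (so a half turn about z gives the same grasp; the last joint's range is limited). The gripper opens to 85 mm and grips with 20 to 120 N. Pads are 22 mm wide; open, the fingers measure 114 mm over their backs; the gripper's body (76 mm by 85 mm) begins 54 mm behind the grasp point. The pads swing forward as they close: fully open they stand 13 mm farther back than shut.
Start: joints at [1.064, 0.477, 0.022, 1.555, -0.011, 1.109, -0.083], TCP at [0.262, -0.622, 0.231] pointing down, gripper open.
Joint ranges: [-2.96, 2.96], [-0.34, 2.1], [-1.41, 1.46], [0.24, 2.44], [-1.37, 4.51], [0.17, 1.92], [-2.96, 2.96]. Speed limits (rad/s): [2.39, 2.39, 3.14, 3.14, 3.14, 3.14, 3.14].

### API

Orientations are given as a unit quaternion [w, x, y, z].
In Python, from station import bot gives the robot as it stands.
- The arm moves only by the tool apply_moves, never from a script. Its argument "deltas" is a list of rows, each a list of 3 entries, a list of its own where there are three numbers: the closure, from 0 (fully open) to 1 (shut), then the shift along the tool's x, y, z in units of 0.2 m (1.0 is 0.2 m), then the turn about the tool's z in units of 2 pi rad (1.0 is 2 pi rad). A call has 1 to 12 rows; each row is the pose to reach, as a shift and turn from the pose commanded when the call began, along the tool's axes at that moment, turning the shorter way round; what a row does not reach only later rows make up. A row lasts 1/10 s, in which the tool goes at most 50 mm and 8.59 degrees, less where a joint would pass 70% of its speed; a pose out of reach is approached as far as the arm can. A call with a number of a shift or a turn outside -1 to 1 is refused whole. A call with a gripper value outside its range is refused whole. The fingers move at their own pace and stop on an object; "squeeze" is the grip in N (left out, the last holds). Time passes only in rows, so rows that repeat a pose let the fingers close. It gives the time, the measured TCP pose, the force, the opening and the grip force at its end, in the units of the state.
- bot.get_obs(): the state, without advancing time (a new reading comes with each control period).
- bot.read_camera(name): name is "scene" or "top" or "wrist"; returns a dict with "color" (420x560x3 uint8, red, green, blue), "intrinsics" (3x3 intrinsics, pixels), "k1" (the pictures are not rectified: a ray, as slopes to the right and down, at radius r is drawn at 1 + k1 r^2 times it, then the intrinsics apply), "pose" (4x4, takes a point from camera to world coordinates); the wrist camera has in their place "hand_eye" (4x4, takes a point from camera to tool coordinates, whose origin is the TCP and whose axes are the flange's). Camera axes: x right, y down, z forward; pixel columns grow to the right and rows downward; lengths in m; the calibration is good to about 2 mm. A picture is of the moment at which its call begins: read the wrist's pose just before it. There is no depth.
- bot.hand_in(): hands the job in; it is judged then, once.
Trained networks look in a picture, given as the dict that the camera call returned (one of the last four; its "shot" number tells which), for a name from the list of things; names that differ only in an ending like _2 or _b are one class to them, and where a whole thing is asked for, a point or a joint stands for the part that bears it (a point fixed in the world has none). Each returns a list of dicts, best first, with "confidence" (0 to 1); they miss things now and then, are a little off and sometimes report something else, mostly with a low value. They report only what shows in the picture. A call takes as long as a camera call.
- bot.look_for(picture, target): "point" ([x, y, z] in m, in world coordinates, good to about 4 mm: the middle of the surface that is visible of it).
The state is a dict: "t": time; "q": joint angles; "joint_vel": joint speeds; "joint_torque": joint torques, N m; "eef_pos": TCP position; "tool_rot": TCP orientation; "contact_force": force on the tool from outside, world axes, zero at the start; "torque": the same for the moment, N m; "gripper_width": opening from 0.0 (shut) to 1.0 (fully open); "grasp_force": force on a finger pad.
Only numpy, scipy, OpenCV 4.12 (cv2) and the standard library are available. Lean on these libraries where they do the work, as an engineer would, in place of code of your own. Each camera call takes 0.05 s, during which the arm holds its last target. There are 200 camera calls.

## Working session

There is one attempt and no reset: what is moved stays moved. The work goes in short steps, Python scripts to look and compute and a tool call to move; the robot and the scene stay as the last step left them, time stands still between calls to the robot, and variables do not carry over. Pictures are saved under pics/ and viewed, at most 10 in all, crops included, and the job is handed in when it is done.

Besides the shell and the picture viewer there is one more tool, called after "Call:" in YAML: its name, and indented under it one key for each argument. apply_moves: Moves the arm, as the interface text tells. Its arguments: {"type":"object","properties":{"deltas":{"type":"array","items":{"type":"array"}},"squeeze":{"type":"number"}},"required":["deltas"]}

```bash
mkdir -p pics; ls; python3 - <<'E'
from station import bot
import cv2,numpy as np
o=bot.get_obs(); print(o)
for c in ["top","scene"]:
    p=bot.read_camera(c); cv2.imwrite(f"pics/{c}0.png",p["color"][:,:,::-1])
    print(c,p["intrinsics"],p["k1"],p["pose"])
    for n in ["housing","cover_plate","nut_A","nut_B","nut_C","nut_D","tape_roll_mid","solder_spool_mid","tip_tin_mid"]:
        print(n,[(np.round(r["point"],3),round(r["confidence"],2)) for r in bot.look_for(p,n)][:5])
E
```

```text
pics
{'t': 0.0, 'q': array([ 1.06389346,  0.47780497,  0.02237565,  1.5564765 , -0.01152744,
        1.10928523, -0.08312495]), 'joint_vel': array([-4.86959032e-04,  2.47741954e-04,  7.94396284e-04,  3.17601617e-04,
       -8.15188164e-05,  8.31569732e-04, -1.53219409e-03]), 'joint_torque': array([-9.59926329e-04, -5.96458876e+01,  1.60729095e+00, -2.81206173e+01,
        1.23555015e-02,  9.43624880e-03,  3.66194934e-05]), 'eef_pos': array([ 0.26185148, -0.62148793,  0.23031257]), 'tool_rot': array([-8.89398369e-04,  9.80189631e-01,  1.98059172e-01, -2.45893511e-04]), 'contact_force': array([ 0.12933412, -0.29064317,  0.50442647]), 'torque': array([ 0.02101679,  0.00648232, -0.01754951]), 'grasp_force': 0.0, 'gripper_width': 1.0035598113018493}
top [[460.06047238   0.         283.58584633]
 [  0.         460.06047238 214.46538236]
 [  0.           0.           1.        ]] -0.1370303761006407 [[ 3.32030176e-02 -9.72269023e-01  2.31496232e-01  3.92491263e-01]
 [-9.99420496e-01 -3.40370079e-02  3.91574106e-04  5.21074192e-02]
 [ 7.49872372e-03 -2.31375081e-01 -9.72835722e-01  9.4707838
[... 885 characters left out ...]
79]
 [-0.02515647 -0.87723334 -0.47940465  0.51832133]
 [ 0.          0.          0.          1.        ]]
housing [(array([0.529, 0.084, 0.06 ]), 0.79)]
cover_plate [(array([0.552, 0.072, 0.061]), 0.63)]
nut_A [(array([0.552, 0.072, 0.058]), 0.57), (array([0.515, 0.138, 0.09 ]), 0.54), (array([0.633, 0.229, 0.037]), 0.43)]
nut_B [(array([0.616, 0.114, 0.082]), 0.93)]
nut_C [(array([ 0.589, -0.004,  0.084]), 0.57)]
nut_D [(array([0.498, 0.012, 0.082]), 0.53)]
tape_roll_mid [(array([0.551, 0.236, 0.017]), 0.64)]
solder_spool_mid [(array([0.632, 0.226, 0.036]), 0.58)]
tip_tin_mid [(array([ 0.507, -0.074,  0.032]), 0.8), (array([0.499, 0.018, 0.082]), 0.5), (array([0.519, 0.139, 0.089]), 0.44)]
```

View pics/top0.png

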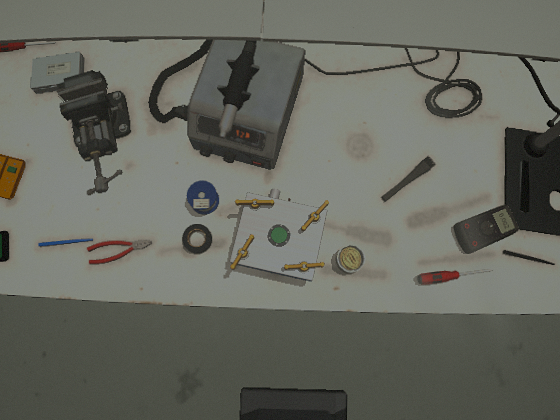

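View pics/scene0.png

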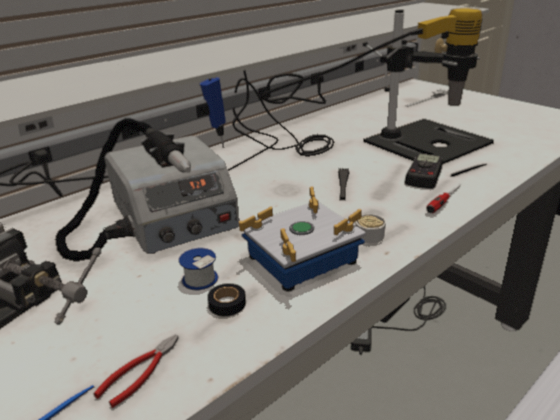

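The top view shows the spigot at (273,193), so the housing's +x points away from the robot. The nuts are A (241,252), B (255,203), C (313,217) and D (304,267). The tape, spool and tin sit at (197,238), (201,196) and (347,261). Next I'll fit the housing pose and wing angles from the brass pixels.

```bash
cat > h.py <<'E'
import numpy as np,cv2
def ray(p,uv,z,T=None):
    K=p["intrinsics"]; T=p["pose"] if T is None else T
    uv=np.atleast_2d(uv).astype(float)
    d=(uv-[K[0,2],K[1,2]])/[K[0,0],K[1,1]]
    u=d.copy()
    for _ in range(10): u=d/(1+p["k1"]*(u**2).sum(1,keepdims=True))
    w=np.c_[u,np.ones(len(u))]@T[:3,:3].T
    s=(z-T[2,3])/w[:,2]
    return (T[:3,3]+w*s[:,None])[:,:2]
def nuts(p,z=.086,T=None,amin=40):
    hsv=cv2.cvtColor(p["color"],cv2.COLOR_RGB2HSV)
    m=cv2.inRange(hsv,(12,110,60),(32,255,255))
    n,l,s,c=cv2.connectedComponentsWithStats(m)
    out=[]
    for i in range(1,n):
        if s[i,4]<amin: continue
        v,u=np.nonzero(l==i)
        W=ray(p,np.c_[u,v],z,T); a=cv2.minAreaRect(W.astype(np.float32)*1000)
        e,V=np.linalg.eigh(np.cov(W.T)); ax=V[:,1]
        out.append((c[i].round(),s[i,4],W.mean(0).round(4),np.array(a[0]).round(1),np.array(a[1]).round(1),round(float(np.arctan2(ax[1],ax[0])%np.pi),3)))
    return out
E
python3 - <<'E'
from station import bot
from h import *
p=bot.read_camera("top")
for r in nuts(p): print(*r)
c=ray(p,[[280,236]],.066);print(c)
E
```

```text
[ 10. 176.] 771 [0.6602 0.6218] [662.4 617.3] [103.5  55.6] 0.126
[254. 201.] 116 [0.6222 0.111 ] [622.2 110.7] [ 8.  73.8] 1.605
[314. 215.] 143 [ 0.5982 -0.0071] [598.8  -9.2] [15.1 74.1] 2.449
[242. 252.] 166 [0.522  0.1287] [521.5 127.4] [16.8 73.8] 2.631
[304. 265.] 158 [0.5003 0.0109] [499.3  11.7] [15.1 73.4] 1.674
[[0.5588257  0.05800982]]
```

Call:
apply_moves:
  deltas:
    - [0.5,[0.1,-0.15,0],0]
    - [0.6,[0.2,-0.3,0],0]
    - [0.6,[0.3,-0.45,0],0]
    - [0.6,[0.4,-0.6,0],0]
    - [0.6,[0.5,-0.8,0],0]
    - [0.6,[0.5,-1.0,0],0]
    - [0.6,[0.5,-1.0,0],0]

```text
t: 1.75
eef_pos: [0.2751, -0.3942, 0.2309]
tool_rot: [-0.002, 0.98, 0.2, -0.001]
contact_force: [-0.7, -1.1, -0.2]
gripper_width: 0.4
grasp_force: 0.0
```

Call:
apply_moves:
  deltas:
    - [0.6,[0.2,-0.1,0],-0.02]
    - [0.6,[0.4,-0.2,0],-0.04]
    - [0.6,[0.6,-0.3,0],-0.06]
    - [0.6,[0.8,-0.4,0],-0.08]
    - [0.6,[1.0,-0.5,0],-0.1]
    - [0.6,[1.0,-0.5,0],-0.125]

```text
t: 2.35
eef_pos: [0.4269, -0.2242, 0.2321]
tool_rot: [0.0, 0.828, 0.561, 0.002]
contact_force: [-0.3, -0.2, -1.0]
gripper_width: 0.405
grasp_force: 0.0
```

```bash
python3 - <<'E'
from station import bot
o=bot.get_obs(); print(o['t'],o['q'].round(3),o['eef_pos'].round(4),o['tool_rot'].round(3))
E
```

```text
2.35 [ 0.639  0.176 -0.315  1.987  0.062  0.986 -0.086] [ 0.4269 -0.2242  0.2321] [0.    0.828 0.561 0.002]
```

```bash
cat >> h.py <<'E'
N=dict(A=(.5221,.1285),B=(.6205,.1108),C=(.5993,-.0073),D=(.5009,.0104))
def yaw(q): return 2*np.arctan2(q[2],q[1])
def to(o,xy,z,y):
    a=yaw(o['tool_rot']); X=np.array([np.cos(a),np.sin(a)]); Y=np.array([X[1],-X[0]])
    d=np.array(xy)-o['eef_pos'][:2]
    print('t',o['t'],'q',o['q'].round(2),'pos',o['eef_pos'].round(4),'yaw',round(a,3),'W',round(o['gripper_width'],3))
    print('shift units',(np.array([d@X,d@Y,o['eef_pos'][2]-z])/.2).round(3),'turn',round((a-y)/2/np.pi,4))
E
echo
```

Call:
apply_moves:
  deltas:
    - [0.6,[0.2,0.06,0],-0.02]
    - [0.6,[0.4,0.12,0],-0.04]
    - [0.6,[0.6,0.19,0],-0.06]
    - [0.6,[0.8,0.25,0],-0.08]
    - [0.6,[1.0,0.32,0],-0.1]
    - [0.6,[1.0,0.42,0.1],-0.12]
    - [0.6,[1.0,0.42,0.2],-0.14]
    - [0.6,[1.0,0.42,0.2],-0.16]

```text
t: 3.15
eef_pos: [0.5758, -0.0772, 0.1883]
tool_rot: [-0.002, 0.459, 0.888, -0.001]
contact_force: [-1.0, 0.0, 0.7]
gripper_width: 0.398
grasp_force: 0.0
```

```bash
python3 - <<'E'
from station import bot
from h import *
o=bot.get_obs(); to(o,N['C'],.13,2.449)
p=bot.read_camera("wrist"); cv2.imwrite("pics/w1.png",p["color"][:,:,::-1]); print(p["hand_eye"],p["k1"])
E
```

```text
t 3.15 q [ 0.45  0.42 -0.55  1.8   0.26  1.    0.42] pos [ 0.5758 -0.0772  0.1883] yaw 2.187 W 0.398
shift units [0.217 0.298 0.292] turn -0.0417
[[-1.17982595e-03 -9.55113691e-01 -2.96237145e-01  7.56812186e-02]
 [ 9.99998332e-01 -1.53988665e-03  9.82128150e-04 -9.17951002e-04]
 [-1.39421567e-03 -2.96235492e-01  9.55113914e-01 -1.43441802e-01]
 [ 0.00000000e+00  0.00000000e+00  0.00000000e+00  1.00000000e+00]] -0.06591086533535766
```

View pics/w1.png

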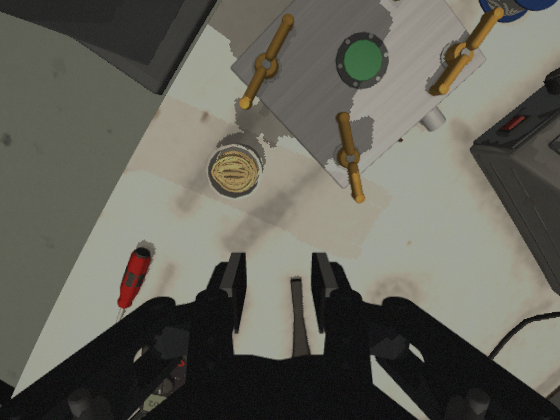

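The wrist view shows the nuts as a round hub with two wings. C is at (350,158), D at (266,65) and B at (468,52), and the tin is at (235,170). I'll refine the positions from here.

```bash
cat >> h.py <<'E'
from scipy.spatial.transform import Rotation as Ro
def wnuts(bot,z=.088,amin=400):
    o=bot.get_obs(); p=bot.read_camera("wrist"); T=np.eye(4)
    T[:3,:3]=Ro.from_quat(o['tool_rot'],scalar_first=True).as_matrix(); T[:3,3]=o['eef_pos']
    for r in nuts(p,z,T@p["hand_eye"],amin): print(*r)
    return p
E
python3 - <<'E'
from station import bot
from h import *
wnuts(bot); to(bot.get_obs(),N['C'],.13,2.449)
E
```

```text
[465.  53.] 1223 [0.6185 0.1079] [615.5 108.2] [19.6 80.2] 1.57
[267.  62.] 1180 [0.5007 0.0117] [501.6  11.7] [17.3 75.1] 1.678
[350. 157.] 927 [ 0.5971 -0.0078] [597.   -9.1] [16.2 75.7] 2.436
[235. 170.] 840 [ 0.5266 -0.0707] [526.9 -71.1] [33.9 33.5] 1.08
t 3.25 q [ 0.45  0.42 -0.55  1.8   0.26  1.    0.42] pos [ 0.5766 -0.0773  0.1904] yaw 2.183 W 0.398
shift units [0.221 0.294 0.302] turn -0.0424
```

Call:
apply_moves:
  deltas:
    - [0.6,[0.11,0.15,0.1],-0.02]
    - [0.6,[0.22,0.29,0.2],-0.04]
    - [0.6,[0.22,0.29,0.3],-0.042]
    - [0.6,[0.22,0.29,0.3],-0.042]
    - [0.6,[0.22,0.29,0.4],-0.042]
    - [0.6,[0.22,0.29,0.5],-0.042]
    - [0.6,[0.22,0.29,0.58],-0.042]
    - [0.6,[0.22,0.29,0.58],-0.042]

```text
t: 4.05
eef_pos: [0.5977, -0.0087, 0.0741]
tool_rot: [-0.001, 0.342, 0.94, -0.001]
contact_force: [-0.6, -0.0, -0.5]
gripper_width: 0.397
grasp_force: 0.0
```

```bash
python3 - <<'E'
from station import bot
from h import *
o=bot.get_obs(); to(o,N['C'],.074,2.449); print(o['contact_force'],o['torque'])
p=bot.read_camera("wrist"); cv2.imwrite("pics/w2.png",p["color"][:,:,::-1])
E
```

```text
t 4.05 q [ 0.32  0.6  -0.55  1.84  0.41  0.82  0.43] pos [ 0.5977 -0.0087  0.0741] yaw 2.443 W 0.397
shift units [-0.002  0.011  0.   ] turn -0.0009
[-0.61601693 -0.04503391 -0.53468888] [ 0.05917636  0.00969057 -0.0246766 ]
```

View pics/w2.png

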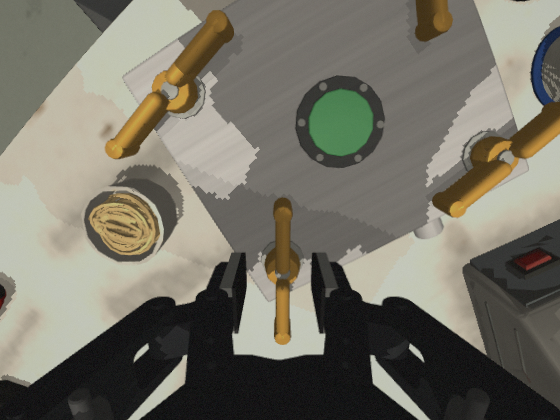

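The wrist view shows nut C's wing centred between the fingers at (283,265). I'll clamp it.

Call:
apply_moves:
  deltas:
    - [0.9,[0,0,0],0]
    - [1,[0,0,0],0]
    - [1,[0,0,0],0]
    - [1,[0,0,0],0]
    - [1,[0,0,0],0]
  squeeze: 40

```text
t: 4.6
eef_pos: [0.5995, -0.0076, 0.0764]
tool_rot: [0.001, 0.341, 0.94, 0.0]
contact_force: [-0.5, -2.0, 7.1]
gripper_width: 0.159
grasp_force: 39.5
```

```bash
python3 - <<'E'
from station import bot
from h import *
o=bot.get_obs(); to(o,N['C'],.074,2.449); print(o['contact_force'],o['torque'],o['grasp_force'])
E
```

```text
t 4.6 q [ 0.32  0.6  -0.55  1.84  0.42  0.82  0.43] pos [ 0.5995 -0.0076  0.0764] yaw 2.446 W 0.159
shift units [0.001 0.    0.012] turn -0.0005
[-0.46755207 -2.02025212  7.10132421] [-0.28054496  0.20023705 -0.01758343] 39.52711118152365
```

Call:
apply_moves:
  deltas:
    - [1,[0,0,0.001],0.02]
    - [1,[0,0,0.002],0.04]
    - [1,[0,0,0.002],0.06]
    - [1,[0,0,0.003],0.08]
    - [1,[0,0,0.004],0.1]
    - [1,[0,0,0.005],0.12]
    - [1,[0,0,0.005],0.14]
    - [1,[0,0,0.006],0.16]
    - [1,[0,0,0.007],0.18]
    - [1,[0,0,0.008],0.2]

```text
t: 5.6
eef_pos: [0.5987, -0.0078, 0.0749]
tool_rot: [0.0, 0.83, 0.558, -0.0]
contact_force: [-4.2, -1.5, 8.9]
gripper_width: 0.156
grasp_force: 40.1
```

```bash
python3 - <<'E'
from station import bot
from h import *
o=bot.get_obs(); to(o,N['C'],.074,2.449); print(o['contact_force'],o['torque'],o['grasp_force'])
p=bot.read_camera("wrist"); cv2.imwrite("pics/w3.png",p["color"][:,:,::-1])
E
```

```text
t 5.6 q [ 0.09  0.55 -0.24  1.85  0.18  0.76 -0.64] pos [ 0.5987 -0.0078  0.0749] yaw 1.184 W 0.156
shift units [0.004 0.002 0.004] turn -0.2013
[-4.17789733 -1.48644228  8.88075097] [-0.46874597  0.86884262  0.0752283 ] 40.13977465110656
```

View pics/w3.png

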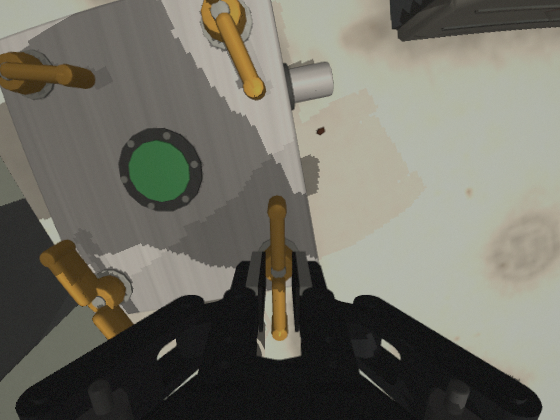

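The nut turns with the tool, at a free torque of about 0.09. Continuing.

Call:
apply_moves:
  deltas:
    - [1,[0,0,0.001],0.02]
    - [1,[0,0,0.002],0.04]
    - [1,[0,0,0.002],0.06]
    - [1,[0,0,0.003],0.08]
    - [1,[0,0,0.004],0.1]
    - [1,[0,0,0.005],0.12]
    - [1,[0,0,0.005],0.14]
    - [1,[0,0,0.006],0.16]
    - [1,[0,0,0.006],0.17]

```text
t: 6.55
eef_pos: [0.5982, -0.0072, 0.0736]
tool_rot: [-0.0, 0.998, 0.059, -0.0]
contact_force: [-4.7, -1.5, 9.7]
gripper_width: 0.164
grasp_force: 40.2
```

```bash
cat > s.py <<'E'
from station import bot
from h import *
import sys
n=sys.argv[1]; o=bot.get_obs(); to(o,N[n],.074,0); print('F',o['contact_force'].round(1),'Tz',o['torque'].round(3),'q7',o['q'][6].round(2))
E
python3 s.py C
```

```text
t 6.55 q [-0.11  0.54  0.03  1.87 -0.02  0.73 -1.53] pos [ 0.5982 -0.0072  0.0736] yaw 0.117 W 0.164
shift units [ 0.005  0.001 -0.002] turn 0.0187
F [-4.7 -1.5  9.7] Tz [-0.163  1.053  0.039] q7 -1.53
```

Call:
apply_moves:
  deltas:
    - [1,[0,0,0.001],0.02]
    - [1,[0,0,0.002],0.04]
    - [1,[0,0,0.002],0.04]

```text
t: 6.85
eef_pos: [0.5982, -0.007, 0.0732]
tool_rot: [-0.0, 0.998, -0.066, -0.0]
contact_force: [-4.9, -1.0, 10.3]
gripper_width: 0.162
grasp_force: 40.4
```

```bash
python3 s.py C
```

```text
t 6.85 q [-0.16  0.54  0.09  1.87 -0.07  0.73 -1.73] pos [ 0.5982 -0.007   0.0732] yaw -0.133 W 0.162
shift units [ 0.006  0.001 -0.004] turn -0.0212
F [-4.9 -1.  10.3] Tz [-0.111  1.15   0.042] q7 -1.73
```

Call:
apply_moves:
  deltas:
    - [1,[0,0,0.001],0.02]
    - [1,[0,0,0.002],0.04]
    - [1,[0,0,0.002],0.04]

```text
t: 7.15
eef_pos: [0.5983, -0.0068, 0.0729]
tool_rot: [-0.0, 0.982, -0.191, -0.0]
contact_force: [-5.2, -0.1, 10.7]
gripper_width: 0.164
grasp_force: 40.6
```

```bash
python3 s.py C
```

```text
t 7.15 q [-0.21  0.55  0.16  1.88 -0.12  0.73 -1.94] pos [ 0.5983 -0.0068  0.0729] yaw -0.384 W 0.164
shift units [ 0.006  0.    -0.005] turn -0.0612
F [-5.2 -0.1 10.7] Tz [-0.057  1.127  0.066] q7 -1.94
```

Call:
apply_moves:
  deltas:
    - [1,[0,0,0.001],0.02]
    - [1,[0,0,0.002],0.04]
    - [1,[0,0,0.002],0.04]

```text
t: 7.45
eef_pos: [0.5984, -0.0067, 0.0726]
tool_rot: [-0.0, 0.95, -0.312, -0.0]
contact_force: [-5.0, -0.5, 12.6]
gripper_width: 0.161
grasp_force: 40.8
```

```bash
python3 s.py C
```

```text
t 7.45 q [-0.26  0.55  0.22  1.88 -0.17  0.73 -2.15] pos [ 0.5984 -0.0067  0.0726] yaw -0.635 W 0.161
shift units [ 0.006 -0.    -0.007] turn -0.1011
F [-5.  -0.5 12.6] Tz [0.087 1.148 0.055] q7 -2.15
```

Call:
apply_moves:
  deltas:
    - [1,[0,0,0],0.02]
    - [1,[0,0,0],0.04]
    - [1,[0,0,0],0.04]

```text
t: 7.75
eef_pos: [0.5993, -0.0075, 0.0727]
tool_rot: [-0.0, 0.903, -0.429, 0.001]
contact_force: [-2.7, -1.8, 10.2]
gripper_width: 0.162
grasp_force: 39.8
```

```bash
python3 s.py C
```

```text
t 7.75 q [-0.31  0.56  0.29  1.88 -0.23  0.73 -2.35] pos [ 0.5993 -0.0075  0.0727] yaw -0.887 W 0.162
shift units [-0.001 -0.001 -0.007] turn -0.1411
F [-2.7 -1.8 10.2] Tz [-0.373  0.624  0.302] q7 -2.35
```

Call:
apply_moves:
  deltas:
    - [1,[0,0,0],0.01]
    - [1,[0,0,0],0.02]
    - [1,[0,0,0],0.03]
    - [1,[0,0,0],0.03]
  squeeze: 70

```text
t: 8.15
eef_pos: [0.5992, -0.0075, 0.0728]
tool_rot: [-0.0, 0.86, -0.511, 0.001]
contact_force: [-3.1, -1.6, 11.2]
gripper_width: 0.136
grasp_force: 68.6
```

```bash
python3 s.py C
```

```text
t 8.15 q [-0.34  0.56  0.34  1.89 -0.27  0.73 -2.5 ] pos [ 0.5992 -0.0075  0.0728] yaw -1.073 W 0.136
shift units [-0.001 -0.001 -0.006] turn -0.1708
F [-3.1 -1.6 11.2] Tz [-0.37   0.703  0.368] q7 -2.5
```

Call:
apply_moves:
  deltas:
    - [1,[0,0,0],0.01]
    - [1,[0,0,0],0.022]
    - [1,[0,0,0],0.022]

```text
t: 8.45
eef_pos: [0.5991, -0.0076, 0.0727]
tool_rot: [-0.0, 0.822, -0.569, 0.001]
contact_force: [-3.5, -0.8, 12.7]
gripper_width: 0.136
grasp_force: 68.6
```

```bash
python3 s.py C
```

```text
t 8.45 q [-0.37  0.57  0.37  1.89 -0.3   0.74 -2.61] pos [ 0.5991 -0.0076  0.0727] yaw -1.212 W 0.136
shift units [-0.001 -0.001 -0.006] turn -0.1928
F [-3.5 -0.8 12.7] Tz [-0.45   0.775  0.37 ] q7 -2.61
```

Call:
apply_moves:
  deltas:
    - [0.6,[0,0,0],0]
    - [0.6,[0,0,0],0]
    - [0.6,[0,0,0],0]

```text
t: 8.75
eef_pos: [0.5986, -0.0069, 0.0712]
tool_rot: [-0.0, 0.822, -0.569, -0.0]
contact_force: [0.5, -0.2, -0.2]
gripper_width: 0.403
grasp_force: 0.0
```

```bash
python3 - <<'E'
from station import bot
from h import *
o=bot.get_obs(); to(o,N['A'],.13,2.631)
p=wnuts(bot); cv2.imwrite("pics/w4.png",p["color"][:,:,::-1])
E
```

```text
t 8.75 q [-0.37  0.57  0.37  1.89 -0.3   0.74 -2.61] pos [ 0.5986 -0.0069  0.0712] yaw -1.21 W 0.403
shift units [-0.768  0.119 -0.294] turn -0.6113
[425. 171.] 1213 [ 0.5579 -0.0801] [555.5 -79.5] [29.  21.6] 1.312
[276. 265.] 2509 [ 0.6019 -0.0149] [598.1 -11.2] [16.4 77.4] 2.204
[453. 313.] 877 [ 0.5079 -0.0211] [508.2 -21. ] [14.7 25.3] 2.493
```

View pics/w4.png

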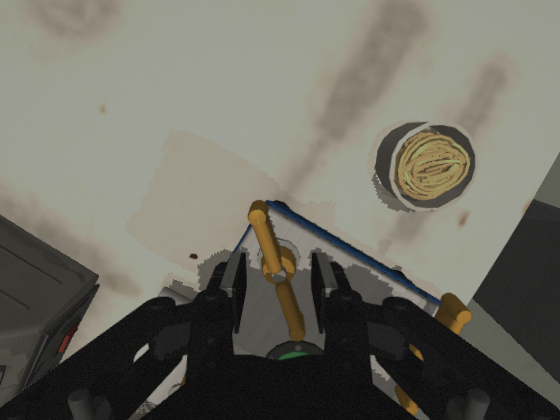

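The view shows nut C's wing lagging the tool by about 15°, so the pads slipped on the domed hub. My estimate of bite C is 0.1 to 0.3 rad. I'll re-grip higher, on the wings only and aligned.

Call:
apply_moves:
  deltas:
    - [0.6,[0,0,-0.02],-0.02]
    - [0.6,[0,0,-0.04],-0.043]
    - [0.6,[0,0,-0.04],-0.043]
    - [1,[0,0,-0.04],-0.043]
    - [1,[0,0,-0.04],-0.043]
    - [1,[0,0,-0.04],-0.043]
    - [1,[0,0,-0.04],-0.043]
  squeeze: 40

```text
t: 9.5
eef_pos: [0.5987, -0.0071, 0.0792]
tool_rot: [0.0, 0.891, -0.453, 0.0]
contact_force: [0.8, 0.7, -0.1]
gripper_width: 0.062
grasp_force: 40.5
```

```bash
python3 s.py C
```

```text
t 9.5 q [-0.32  0.55  0.3   1.88 -0.23  0.74 -2.4 ] pos [ 0.5987 -0.0071  0.0792] yaw -0.941 W 0.062
shift units [ 0.003 -0.002  0.026] turn -0.1497
F [ 0.8  0.7 -0.1] Tz [ 0.092 -0.172  0.146] q7 -2.4
```

Call:
apply_moves:
  deltas:
    - [1,[0,0,0],0.01]
    - [1,[0,0,0],0.02]
    - [1,[0,0,0],0.02]
  squeeze: 70

```text
t: 9.8
eef_pos: [0.5987, -0.0071, 0.0793]
tool_rot: [0.0, 0.861, -0.508, 0.0]
contact_force: [0.0, 0.4, 0.0]
gripper_width: 0.046
grasp_force: 69.5
```

```bash
python3 s.py C
```

```text
t 9.8 q [-0.35  0.56  0.34  1.88 -0.26  0.75 -2.5 ] pos [ 0.5987 -0.0071  0.0793] yaw -1.066 W 0.046
shift units [ 0.002 -0.002  0.026] turn -0.1697
F [0.  0.4 0. ] Tz [ 0.046 -0.12   0.331] q7 -2.5
```

Call:
apply_moves:
  deltas:
    - [1,[0,0,0],0.01]
    - [1,[0,0,0],0.02]
    - [1,[0,0,0],0.025]
    - [1,[0,0,0],0.025]

```text
t: 10.2
eef_pos: [0.5987, -0.0071, 0.0793]
tool_rot: [0.0, 0.819, -0.574, 0.0]
contact_force: [0.0, -0.3, -0.5]
gripper_width: 0.048
grasp_force: 69.5
```

```bash
python3 s.py C
```

```text
t 10.2 q [-0.38  0.56  0.38  1.88 -0.29  0.75 -2.63] pos [ 0.5987 -0.0071  0.0793] yaw -1.222 W 0.048
shift units [ 0.002 -0.002  0.026] turn -0.1944
F [ 0.  -0.3 -0.5] Tz [ 0.083 -0.156  0.39 ] q7 -2.63
```

Call:
apply_moves:
  deltas:
    - [0.6,[0,0,0],0]
    - [0.6,[0,0,0],0]
    - [0.6,[0,0,-0.06],0]
    - [0.6,[0,0,-0.14],0]
    - [0.6,[0,0,-0.14],0]

```text
t: 10.7
eef_pos: [0.6006, -0.0076, 0.1104]
tool_rot: [-0.002, 0.819, -0.574, 0.002]
contact_force: [0.5, 0.5, -0.2]
gripper_width: 0.403
grasp_force: 0.0
```

```bash
python3 - <<'E'
from station import bot
from h import *
o=bot.get_obs(); to(o,N['A'],.12,2.631)
wnuts(bot)
E
```

```text
t 10.7 q [-0.39  0.52  0.4   1.87 -0.27  0.8  -2.64] pos [ 0.6006 -0.0076  0.1104] yaw -1.224 W 0.403
shift units [-0.774  0.137 -0.048] turn -0.6135
[403. 162.] 805 [ 0.5527 -0.0807] [553.1 -82.4] [23.1 30.4] 1.39
[281. 241.] 1562 [ 0.6002 -0.0126] [599.6  -9.7] [16.6 76.1] 1.958
[420. 284.] 892 [ 0.5068 -0.0149] [506.9 -14.8] [28.4 22.6] 1.769
```

Call:
apply_moves:
  deltas:
    - [0.6,[-0.1,0.02,-0.04],-0.023]
    - [0.6,[-0.2,0.04,-0.05],-0.046]
    - [0.6,[-0.3,0.06,-0.05],-0.069]
    - [0.6,[-0.4,0.08,-0.05],-0.092]
    - [0.6,[-0.5,0.1,-0.05],-0.115]
    - [0.6,[-0.6,0.12,-0.05],-0.138]
    - [0.6,[-0.7,0.137,-0.05],-0.161]
    - [0.6,[-0.774,0.137,-0.05],-0.184]
    - [0.6,[-0.774,0.137,-0.05],-0.207]
    - [0.6,[-0.774,0.137,-0.05],-0.23]
    - [0.6,[-0.774,0.137,-0.05],-0.253]
    - [0.6,[-0.774,0.137,-0.05],-0.276]

```text
t: 11.95
eef_pos: [0.52, 0.1289, 0.1173]
tool_rot: [0.0, 0.967, 0.256, 0.0]
contact_force: [1.1, -0.6, 0.1]
gripper_width: 0.405
grasp_force: 0.0
```

Call:
apply_moves:
  deltas:
    - [0.6,[0,0,0],-0.023]
    - [0.6,[0,0,0],-0.046]
    - [0.6,[0,0,0],-0.069]
    - [0.6,[0,0,0],-0.092]
    - [0.6,[0,0,0],-0.115]
    - [0.6,[0,0,0],-0.138]
    - [0.6,[0,0,0],-0.161]
    - [0.6,[0,0,0],-0.184]
    - [0.6,[0,0,0],-0.207]
    - [0.6,[0,0,0],-0.23]
    - [0.6,[0,0,0],-0.253]
    - [0.6,[0,0,0],-0.276]

```text
t: 13.15
eef_pos: [0.52, 0.1287, 0.1173]
tool_rot: [0.0, 0.431, 0.902, -0.0]
contact_force: [0.9, -0.6, -0.3]
gripper_width: 0.396
grasp_force: 0.0
```

```bash
python3 - <<'E'
from station import bot
from h import *
o=bot.get_obs(); to(o,N['A'],.0825,2.631)
wnuts(bot)
E
```

```text
t 13.15 q [-0.01  0.43 -0.43  1.97  0.24  0.8   0.1 ] pos [0.52   0.1287 0.1173] yaw 2.251 W 0.396
shift units [-0.007  0.008  0.174] turn -0.0605
[402. 142.] 411 [0.5348 0.2215] [533.3 218.3] [27.3 27. ] 1.981
[282. 238.] 1675 [0.5192 0.1322] [522.2 131. ] [16.9 78.2] 2.616
```

Call:
apply_moves:
  deltas:
    - [0.6,[-0.005,0.01,0.02],-0.023]
    - [0.6,[-0.005,0.01,0.05],-0.046]
    - [0.6,[-0.005,0.01,0.06],-0.06]
    - [0.6,[-0.005,0.01,0.12],-0.06]
    - [0.6,[-0.005,0.01,0.174],-0.06]
    - [0.6,[-0.005,0.01,0.174],-0.06]
    - [1,[-0.005,0.01,0.174],-0.06]
    - [1,[-0.005,0.01,0.174],-0.06]
    - [1,[-0.005,0.01,0.174],-0.06]
    - [1,[-0.005,0.01,0.174],-0.06]
  squeeze: 40

```text
t: 14.2
eef_pos: [0.5225, 0.1297, 0.0828]
tool_rot: [0.0, 0.257, 0.966, 0.0]
contact_force: [-0.3, 0.6, -0.6]
gripper_width: 0.058
grasp_force: 40.2
```

```bash
python3 s.py A
```

```text
t 14.2 q [ 0.03  0.5  -0.49  1.98  0.34  0.75  0.39] pos [0.5225 0.1297 0.0828] yaw 2.622 W 0.058
shift units [-0.001 -0.006  0.044] turn 0.4173
F [-0.3  0.6 -0.6] Tz [ 0.16  -0.032  0.041] q7 0.39
```

Call:
apply_moves:
  deltas:
    - [1,[0,0,0.001],0.023]
    - [1,[0,0,0.002],0.046]
    - [1,[0,0,0.003],0.069]
    - [1,[0,0,0.0035],0.092]
    - [1,[0,0,0.004],0.115]
    - [1,[0,0,0.005],0.138]
    - [1,[0,0,0.006],0.161]
    - [1,[0,0,0.007],0.18]

```text
t: 15.0
eef_pos: [0.5229, 0.1299, 0.0815]
tool_rot: [0.0, 0.736, 0.676, 0.001]
contact_force: [1.9, 0.7, -1.6]
gripper_width: 0.064
grasp_force: 40.1
```

```bash
python3 s.py A
```

```text
t 15.0 q [-0.19  0.46 -0.22  1.99  0.15  0.7  -0.58] pos [0.5229 0.1299 0.0815] yaw 1.486 W 0.064
shift units [-0.007 -0.003  0.037] turn 0.2365
F [ 1.9  0.7 -1.6] Tz [ 0.224 -0.261  0.104] q7 -0.58
```

Call:
apply_moves:
  deltas:
    - [1,[0,0,0.001],0.023]
    - [1,[0,0,0.002],0.046]
    - [1,[0,0,0.003],0.069]
    - [1,[0,0,0.0035],0.092]
    - [1,[0,0,0.004],0.115]
    - [1,[0,0,0.005],0.138]
    - [1,[0,0,0.006],0.161]
    - [1,[0,0,0.007],0.18]
    - [1,[0,0,0.007],0.2]
    - [1,[0,0,0.007],0.2]

```text
t: 16.0
eef_pos: [0.5233, 0.1296, 0.08]
tool_rot: [0.0, 0.993, 0.116, 0.001]
contact_force: [1.6, 1.1, -3.0]
gripper_width: 0.06
grasp_force: 39.9
```

```bash
python3 s.py A
```

```text
t 16.0 q [-0.44  0.45  0.1   2.01 -0.07  0.68 -1.63] pos [0.5233 0.1296 0.08  ] yaw 0.234 W 0.06
shift units [-0.007  0.004  0.03 ] turn 0.0372
F [ 1.6  1.1 -3. ] Tz [-0.038 -0.687 -0.079] q7 -1.63
```

Call:
apply_moves:
  deltas:
    - [1,[0,0,0.001],0.02]
    - [1,[0,0,0.0015],0.035]
    - [1,[0,0,0.0015],0.035]

```text
t: 16.3
eef_pos: [0.5233, 0.1295, 0.0797]
tool_rot: [-0.0, 1.0, 0.008, 0.001]
contact_force: [3.8, 0.2, -1.9]
gripper_width: 0.065
grasp_force: 40.0
```

```bash
python3 s.py A
```

```text
t 16.3 q [-0.48  0.46  0.15  2.02 -0.11  0.67 -1.81] pos [0.5233 0.1295 0.0797] yaw 0.017 W 0.065
shift units [-0.006  0.005  0.029] turn 0.0027
F [ 3.8  0.2 -1.9] Tz [-0.006 -0.826 -0.01 ] q7 -1.81
```

Call:
apply_moves:
  deltas:
    - [1,[0,0,0.001],0.02]
    - [1,[0,0,0.0015],0.035]
    - [1,[0,0,0.0015],0.035]

```text
t: 16.6
eef_pos: [0.5233, 0.1294, 0.0796]
tool_rot: [-0.0, 0.995, -0.1, 0.001]
contact_force: [3.0, -1.2, 0.1]
gripper_width: 0.059
grasp_force: 40.3
```

```bash
python3 s.py A
```

```text
t 16.6 q [-0.52  0.46  0.21  2.02 -0.15  0.67 -1.99] pos [0.5233 0.1294 0.0796] yaw -0.201 W 0.059
shift units [-0.005  0.006  0.028] turn -0.032
F [ 3.  -1.2  0.1] Tz [-0.143 -0.783  0.305] q7 -1.99
```

Call:
apply_moves:
  deltas:
    - [1,[0,0,0.0005],0.015]
    - [1,[0,0,0.001],0.03]
    - [1,[0,0,0.002],0.045]
    - [1,[0,0,0.002],0.05]
    - [1,[0,0,0.002],0.05]
  squeeze: 70

```text
t: 17.1
eef_pos: [0.5233, 0.1293, 0.0795]
tool_rot: [-0.0, 0.967, -0.254, 0.001]
contact_force: [2.3, -2.3, 4.5]
gripper_width: 0.048
grasp_force: 69.8
```

```bash
python3 s.py A
```

```text
t 17.1 q [-0.59  0.47  0.29  2.02 -0.21  0.68 -2.25] pos [0.5233 0.1293 0.0795] yaw -0.514 W 0.048
shift units [-0.003  0.006  0.028] turn -0.0818
F [ 2.3 -2.3  4.5] Tz [-0.365 -0.557  0.332] q7 -2.25
```

Call:
apply_moves:
  deltas:
    - [0.6,[0,0,0],0]
    - [0.6,[0,0,0],0]
    - [0.6,[0,0,-0.06],0]
    - [0.6,[0,0,-0.14],0]
    - [0.6,[0,0,-0.19],0]
    - [0.6,[0,0,-0.19],0]

```text
t: 17.7
eef_pos: [0.5232, 0.1297, 0.1184]
tool_rot: [-0.001, 0.967, -0.257, 0.001]
contact_force: [0.0, -0.2, -0.7]
gripper_width: 0.398
grasp_force: 0.0
```

```bash
python3 - <<'E'
from station import bot
from h import *
o=bot.get_obs(); to(o,N['B'],.12,1.605)
wnuts(bot)
print("top")
p=bot.read_camera("top")
for r in nuts(p): print(*r)
E
```

```text
t 17.7 q [-0.61  0.41  0.31  2.   -0.18  0.76 -2.28] pos [0.5232 0.1297 0.1184] yaw -0.519 W 0.398
shift units [ 0.469 -0.159 -0.008] turn -0.338
[408.  32.] 1636 [0.5931 0.0103] [594.4  10.6] [16.8 49. ] 1.981
[223.  83.] 2471 [0.619 0.109] [617.8 110.3] [17.6 75.1] 1.603
[462. 179.] 2684 [0.5037 0.0135] [506.1  12.5] [22.4 78.1] 1.641
[279. 234.] 1433 [0.5274 0.1265] [524.5 128.1] [16.1 76. ] 2.664
[154. 238.] 478 [0.5645 0.1956] [566.1 191.7] [26.8 27.7] 2.493
top
[ 10. 176.] 790 [0.6604 0.6222] [662.4 617.3] [103.5  55.6] 0.143
[267. 201.] 47 [0.6224 0.086 ] [621.   86.4] [ 8.  25.2] 1.535
[314. 216.] 134 [ 0.5973 -0.0062] [596.5  -8. ] [14.9 73.3] 1.959
[304. 265.] 156 [0.5003 0.0111] [499.3  11.7] [15.1 73.4] 1.672
```

Nut A's wing rests at -0.48 rad, lagging the tool by only 0.04, so bite A is about 0.28 to 0.48. B is next, and it stands close to the soldering station, so I'll check the clearance first.

```bash
python3 - <<'E'
from station import bot
from h import *
a=bot.read_camera("top"); b=bot.read_camera("scene")
for nm,u,v in [("topcorner",(273,153),(233,182)),("left topcorner",(188,137),(128,205)),("gun",(228,135),(180,160))]:
    for z in (.05,.08,.11,.14,.17,.2): print(nm,z,ray(a,[u],z).round(3),ray(b,[v],z).round(3))
cv2.imwrite("pics/s5.png",cv2.resize(b["color"][70:320,80:400,::-1],None,fx=2.4,fy=2.4))
E
```

```text
topcorner 0.05 [[0.736 0.079]] [[0.813 0.014]]
topcorner 0.08 [[0.725 0.078]] [[0.762 0.051]]
topcorner 0.11 [[0.713 0.077]] [[0.711 0.088]]
topcorner 0.14 [[0.702 0.076]] [[0.66  0.125]]
topcorner 0.17 [[0.69  0.075]] [[0.609 0.162]]
topcorner 0.2 [[0.679 0.074]] [[0.559 0.199]]
left topcorner 0.05 [[0.767 0.259]] [[0.882 0.219]]
left topcorner 0.08 [[0.754 0.252]] [[0.827 0.243]]
left topcorner 0.11 [[0.742 0.245]] [[0.771 0.267]]
left topcorner 0.14 [[0.729 0.238]] [[0.716 0.291]]
left topcorner 0.17 [[0.717 0.232]] [[0.661 0.315]]
left topcorner 0.2 [[0.704 0.225]] [[0.605 0.339]]
gun 0.05 [[0.773 0.175]] [[0.996 0.026]]
gun 0.08 [[0.761 0.171]] [[0.933 0.062]]
gun 0.11 [[0.748 0.167]] [[0.871 0.098]]
gun 0.14 [[0.735 0.163]] [[0.808 0.135]]
gun 0.17 [[0.722 0.158]] [[0.745 0.171]]
gun 0.2 [[0.71  0.154]] [[0.683 0.207]]
```

View pics/s5.png

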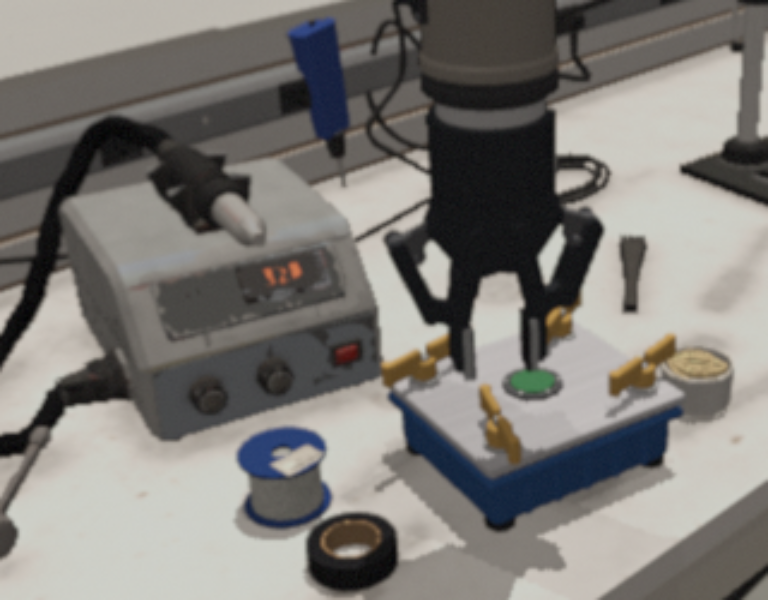

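The scene crop shows the arm over A, with A and C turned. The soldering gun's tip (about x=0.72, z=0.165) leaves roughly 3 cm clear of the gripper at B. Going to B.

Call:
apply_moves:
  deltas:
    - [0.6,[0.08,-0.03,-0.02],-0.023]
    - [0.6,[0.16,-0.06,-0.02],-0.046]
    - [0.6,[0.24,-0.09,-0.02],-0.069]
    - [0.6,[0.32,-0.12,-0.02],-0.092]
    - [0.6,[0.4,-0.15,-0.02],-0.115]
    - [0.6,[0.464,-0.157,-0.02],-0.138]
    - [0.6,[0.464,-0.157,-0.02],-0.161]
    - [0.6,[0.464,-0.157,-0.02],-0.184]
    - [0.6,[0.464,-0.157,-0.02],-0.207]
    - [0.6,[0.464,-0.157,-0.02],-0.23]
    - [0.6,[0.464,-0.157,-0.02],-0.253]
    - [0.6,[0.464,-0.157,-0.02],-0.276]

```text
t: 19.1
eef_pos: [0.6179, 0.1104, 0.1197]
tool_rot: [-0.0, 0.819, 0.573, -0.001]
contact_force: [0.5, 0.0, -0.4]
gripper_width: 0.4
grasp_force: 0.0
```

Call:
apply_moves:
  deltas:
    - [0.6,[0,0,0],-0.023]
    - [0.6,[0,0,0],-0.046]
    - [0.6,[0,0,0],-0.062]
    - [0.6,[0,0,0],-0.062]

```text
t: 19.5
eef_pos: [0.6179, 0.1102, 0.1198]
tool_rot: [-0.001, 0.695, 0.719, -0.001]
contact_force: [-0.9, -0.0, -0.3]
gripper_width: 0.398
grasp_force: 0.0
```

```bash
python3 - <<'E'
from station import bot
from h import *
o=bot.get_obs(); to(o,N['B'],.0825,1.605);print(o['contact_force'])
wnuts(bot)
E
```

```text
t 19.5 q [-0.13  0.53 -0.2   1.76  0.13  0.87 -0.35] pos [0.6179 0.1102 0.1198] yaw 1.605 W 0.398
shift units [0.002 0.013 0.186] turn -0.0
[-0.92206181 -0.01342468 -0.30153847]
[133. 202.] 2309 [0.5271 0.1332] [527.2 135.8] [21.5 75.2] 2.69
[283. 234.] 1482 [0.6202 0.1147] [620.1 111.6] [16.2 78.1] 1.605
```

Call:
apply_moves:
  deltas:
    - [0.6,[0,0.012,0.06],0]
    - [0.6,[0,0.012,0.13],0]
    - [0.6,[0,0.012,0.186],0]
    - [0.6,[0,0.012,0.186],0]
    - [1,[0,0.012,0.186],0]
    - [1,[0,0.012,0.186],0]
    - [1,[0,0.012,0.186],0]
    - [1,[0,0.012,0.186],0]
  squeeze: 40

```text
t: 20.35
eef_pos: [0.6211, 0.1108, 0.0839]
tool_rot: [0.0, 0.695, 0.719, 0.0]
contact_force: [0.0, 0.2, -0.6]
gripper_width: 0.061
grasp_force: 39.1
```

```bash
python3 s.py B
```

```text
t 20.35 q [-0.13  0.58 -0.19  1.77  0.14  0.81 -0.36] pos [0.6211 0.1108 0.0839] yaw 1.604 W 0.061
shift units [ 0.    -0.003  0.049] turn 0.2553
F [ 0.   0.2 -0.6] Tz [ 0.067 -0.098 -0.002] q7 -0.36
```

Call:
apply_moves:
  deltas:
    - [1,[0,0,0.001],0.023]
    - [1,[0,0,0.002],0.046]
    - [1,[0,0,0.003],0.069]
    - [1,[0,0,0.0035],0.092]
    - [1,[0,0,0.004],0.115]
    - [1,[0,0,0.005],0.138]
    - [1,[0,0,0.006],0.161]
    - [1,[0,0,0.007],0.18]

```text
t: 21.15
eef_pos: [0.6212, 0.1108, 0.0826]
tool_rot: [0.0, 0.973, 0.232, 0.001]
contact_force: [0.2, 0.8, -0.6]
gripper_width: 0.057
grasp_force: 39.2
```

```bash
python3 s.py B
```

```text
t 21.15 q [-0.34  0.57  0.09  1.79 -0.07  0.78 -1.32] pos [0.6212 0.1108 0.0826] yaw 0.468 W 0.057
shift units [-0.003 -0.001  0.043] turn 0.0745
F [ 0.2  0.8 -0.6] Tz [ 0.049 -0.032  0.08 ] q7 -1.32
```

Another 0.17 rev (2.2 rad in all), then release, go back half a turn and re-grip a little lower.

Call:
apply_moves:
  deltas:
    - [1,[0,0,0.001],0.023]
    - [1,[0,0,0.002],0.046]
    - [1,[0,0,0.003],0.069]
    - [1,[0,0,0.0035],0.092]
    - [1,[0,0,0.004],0.115]
    - [1,[0,0,0.005],0.138]
    - [1,[0,0,0.006],0.161]
    - [1,[0,0,0.006],0.17]
    - [1,[0,0,0.006],0.17]

```text
t: 22.05
eef_pos: [0.6212, 0.1108, 0.0813]
tool_rot: [-0.0, 0.956, -0.293, 0.0]
contact_force: [1.0, -1.0, 0.4]
gripper_width: 0.062
grasp_force: 39.2
```

```bash
python3 s.py B
```

```text
t 22.05 q [-0.54  0.6   0.37  1.8  -0.29  0.79 -2.19] pos [0.6212 0.1108 0.0813] yaw -0.595 W 0.062
shift units [-0.003  0.002  0.036] turn -0.0947
F [ 1.  -1.   0.4] Tz [-0.022 -0.09  -0.027] q7 -2.19
```

Call:
apply_moves:
  deltas:
    - [0.6,[0,0,0],0]
    - [0.6,[0,0,0],0]
    - [0.6,[0,0,-0.1],0]
    - [0.6,[0,0,-0.14],-0.023]
    - [0.6,[0,0,-0.14],-0.046]
    - [0.6,[0,0,-0.14],-0.069]
    - [0.6,[0,0,-0.14],-0.092]
    - [0.6,[0,0,-0.14],-0.115]
    - [0.6,[0,0,-0.14],-0.138]
    - [0.6,[0,0,-0.14],-0.161]
    - [0.6,[0,0,-0.14],-0.184]
    - [0.6,[0,0,-0.14],-0.207]

```text
t: 23.25
eef_pos: [0.6208, 0.1106, 0.1091]
tool_rot: [-0.0, 0.937, 0.349, 0.0]
contact_force: [-0.4, 0.1, 0.3]
gripper_width: 0.4
grasp_force: 0.0
```

Call:
apply_moves:
  deltas:
    - [0.6,[0,0,0],-0.023]
    - [0.6,[0,0,0],-0.046]
    - [0.6,[0,0,0],-0.069]
    - [0.6,[0,0,0],-0.092]
    - [0.6,[0,0,0],-0.115]
    - [0.6,[0,0,0],-0.138]
    - [0.6,[0,0,0],-0.161]
    - [0.6,[0,0,0],-0.184]
    - [0.6,[0,0,0],-0.207]
    - [0.6,[0,0,0],-0.23]
    - [0.6,[0,0,0],-0.253]
    - [0.6,[0,0,0],-0.276]

```text
t: 24.45
eef_pos: [0.6209, 0.1104, 0.1091]
tool_rot: [0.0, 0.341, 0.94, 0.0]
contact_force: [-0.0, 0.3, -0.0]
gripper_width: 0.402
grasp_force: 0.0
```

```bash
python3 - <<'E'
from station import bot
from h import *
o=bot.get_obs(); to(o,(.6210,.1108),.0805,2.54);print(o['contact_force'])
wnuts(bot)
E
```

```text
t 24.45 q [-0.    0.56 -0.37  1.75  0.26  0.88  0.39] pos [0.6209 0.1104 0.1091] yaw 2.446 W 0.402
shift units [0.001 0.002 0.143] turn -0.0149
[-0.03097827  0.3213305  -0.04589358]
[190.  91.] 2740 [0.5231 0.132 ] [524.5 132.9] [17.7 73.9] 2.675
[ 36. 196.] 2417 [0.5026 0.0207] [505.4  16.1] [20.5 82.4] 1.647
[279. 240.] 1624 [0.6161 0.1138] [618.4 111.8] [16.4 76.7] 2.543
[139. 294.] 631 [0.587  0.0211] [588.3  18.8] [10.4 44.2] 1.81
```

Call:
apply_moves:
  deltas:
    - [0.6,[0,0,0.07],-0.015]
    - [0.6,[0,0,0.143],-0.015]
    - [0.6,[0,0,0.143],-0.015]
    - [1,[0,0,0.143],-0.015]
    - [1,[0,0,0.143],-0.015]
    - [1,[0,0,0.143],-0.015]
    - [1,[0,0,0.143],-0.015]
    - [1,[0,0,0.144],0.005]
    - [1,[0,0,0.145],0.018]
    - [1,[0,0,0.145],0.018]

```text
t: 25.5
eef_pos: [0.6212, 0.1109, 0.0805]
tool_rot: [0.0, 0.397, 0.918, 0.0]
contact_force: [-1.0, 0.3, 1.3]
gripper_width: 0.059
grasp_force: 39.7
```

```bash
python3 s.py B
```

```text
t 25.5 q [-0.04  0.6  -0.33  1.77  0.25  0.82  0.27] pos [0.6212 0.1109 0.0805] yaw 2.326 W 0.059
shift units [ 0.002 -0.003  0.032] turn 0.3702
F [-1.   0.3  1.3] Tz [ 0.001  0.103 -0.028] q7 0.27
```

Call:
apply_moves:
  deltas:
    - [1,[0,0,0.001],0.02]
    - [1,[0,0,0.0015],0.035]
    - [1,[0,0,0.0015],0.035]

```text
t: 25.8
eef_pos: [0.6212, 0.1109, 0.0803]
tool_rot: [0.001, 0.494, 0.87, 0.0]
contact_force: [-0.9, -0.6, 3.7]
gripper_width: 0.065
grasp_force: 40.0
```

```bash
python3 s.py B
```

```text
t 25.8 q [-0.07  0.59 -0.27  1.77  0.21  0.81  0.09] pos [0.6212 0.1109 0.0803] yaw 2.109 W 0.065
shift units [ 0.001 -0.003  0.031] turn 0.3357
F [-0.9 -0.6  3.7] Tz [-0.101  0.179  0.327] q7 0.09
```

B bit within this step. It gets the same nip as A.

Call:
apply_moves:
  deltas:
    - [1,[0,0,0.0005],0.015]
    - [1,[0,0,0.001],0.03]
    - [1,[0,0,0.002],0.04]
    - [1,[0,0,0.002],0.045]
    - [1,[0,0,0.002],0.045]
  squeeze: 70

```text
t: 26.3
eef_pos: [0.6213, 0.1109, 0.0803]
tool_rot: [0.0, 0.61, 0.792, 0.0]
contact_force: [-1.9, -0.5, 7.5]
gripper_width: 0.046
grasp_force: 69.0
```

```bash
python3 s.py B
```

```text
t 26.3 q [-0.12  0.58 -0.21  1.77  0.16  0.8  -0.15] pos [0.6213 0.1109 0.0803] yaw 1.829 W 0.046
shift units [ 0.    -0.004  0.031] turn 0.291
F [-1.9 -0.5  7.5] Tz [-0.139  0.496  0.402] q7 -0.15
```

Call:
apply_moves:
  deltas:
    - [0.6,[0,0,0],0]
    - [0.6,[0,0,0],0]
    - [0.6,[0,0,-0.06],0]
    - [0.6,[0,0,-0.14],0]
    - [0.6,[0,0,-0.19],0]
    - [0.6,[0,0,-0.19],0]

```text
t: 26.9
eef_pos: [0.6225, 0.1111, 0.12]
tool_rot: [0.001, 0.612, 0.791, 0.002]
contact_force: [-0.5, -0.3, -0.6]
gripper_width: 0.401
grasp_force: 0.0
```

```bash
python3 - <<'E'
from station import bot
from h import *
o=bot.get_obs(); to(o,N['D'],.12,1.674)
wnuts(bot)
E
```

```text
t 26.9 q [-0.12  0.53 -0.21  1.75  0.14  0.87 -0.14] pos [0.6225 0.1111 0.12  ] yaw 1.824 W 0.401
shift units [-0.335 -0.715 -0.   ] turn 0.0239
[131. 171.] 2420 [0.5261 0.1332] [526.5 135.5] [20.5 74.4] 2.686
[276. 233.] 1409 [0.619  0.1156] [619.5 112.9] [16.2 75.7] 1.871
[ 86. 308.] 1539 [0.5036 0.0277] [506.3  24.3] [24.7 68.6] 1.616
```

Call:
apply_moves:
  deltas:
    - [0.6,[-0.07,-0.15,-0.02],0.01]
    - [0.6,[-0.14,-0.3,-0.02],0.024]
    - [0.6,[-0.21,-0.45,-0.02],0.024]
    - [0.6,[-0.28,-0.6,-0.02],0.024]
    - [0.6,[-0.335,-0.715,-0.02],0.024]
    - [0.6,[-0.335,-0.715,0],0.024]
    - [0.6,[-0.335,-0.715,0],0.024]

```text
t: 27.65
eef_pos: [0.4988, 0.0097, 0.1168]
tool_rot: [-0.0, 0.67, 0.742, -0.0]
contact_force: [0.9, 0.5, 0.8]
gripper_width: 0.401
grasp_force: 0.0
```

```bash
python3 - <<'E'
from station import bot
from h import *
o=bot.get_obs(); to(o,(.5007,.0108),.0825,1.674)
wnuts(bot)
E
```

```text
t 27.65 q [ 0.01  0.35 -0.19  2.06  0.09  0.74 -0.13] pos [0.4988 0.0097 0.1168] yaw 1.673 W 0.401
shift units [0.005 0.01  0.172] turn -0.0002
[343.  42.] 2833 [0.5206 0.1259] [520.5 124.4] [18.  73.2] 2.682
[498.  96.] 3536 [0.6122 0.1101] [610.3 107.2] [26.4 74.1] 1.874
[281. 236.] 1577 [0.4993 0.0146] [499.5  12.2] [16.  78.1] 1.674
[417. 266.] 1568 [0.5893 0.0023] [589.9  -3.9] [18.5 77.9] 1.989
```

Call:
apply_moves:
  deltas:
    - [0.6,[0.005,0.007,0.06],0]
    - [0.6,[0.005,0.007,0.13],0]
    - [0.6,[0.005,0.007,0.17],0]
    - [0.6,[0.005,0.007,0.17],0]
    - [1,[0.005,0.007,0.17],0]
    - [1,[0.005,0.007,0.17],0]
    - [1,[0.005,0.007,0.17],0]
    - [1,[0.005,0.007,0.17],0]
  squeeze: 40

```text
t: 28.5
eef_pos: [0.5006, 0.0112, 0.0836]
tool_rot: [0.0, 0.67, 0.742, 0.0]
contact_force: [-1.1, 0.4, 1.1]
gripper_width: 0.06
grasp_force: 40.1
```

```bash
python3 s.py D
```

```text
t 28.5 q [ 0.    0.41 -0.18  2.08  0.11  0.66 -0.15] pos [0.5006 0.0112 0.0836] yaw 1.673 W 0.06
shift units [-0.004  0.001  0.048] turn 0.2663
F [-1.1  0.4  1.1] Tz [0.16  0.172 0.027] q7 -0.15
```

Call:
apply_moves:
  deltas:
    - [1,[0,0,0.001],0.023]
    - [1,[0,0,0.002],0.046]
    - [1,[0,0,0.003],0.069]
    - [1,[0,0,0.0035],0.092]
    - [1,[0,0,0.004],0.115]
    - [1,[0,0,0.005],0.138]
    - [1,[0,0,0.006],0.161]
    - [1,[0,0,0.007],0.18]

```text
t: 29.3
eef_pos: [0.5004, 0.0113, 0.0822]
tool_rot: [-0.0, 0.964, 0.265, 0.0]
contact_force: [-1.3, -0.4, 4.0]
gripper_width: 0.063
grasp_force: 40.3
```

```bash
python3 s.py D
```

```text
t 29.3 q [-0.23  0.4   0.1   2.1  -0.06  0.64 -1.12] pos [0.5004 0.0113 0.0822] yaw 0.537 W 0.063
shift units [-0.     0.005  0.041] turn 0.0855
F [-1.3 -0.4  4. ] Tz [0.109 0.501 0.068] q7 -1.12
```

Call:
apply_moves:
  deltas:
    - [1,[0,0,0.001],0.023]
    - [1,[0,0,0.002],0.046]
    - [1,[0,0,0.003],0.069]
    - [1,[0,0,0.0035],0.092]
    - [1,[0,0,0.004],0.115]
    - [1,[0,0,0.005],0.138]
    - [1,[0,0,0.006],0.161]
    - [1,[0,0,0.006],0.17]
    - [1,[0,0,0.006],0.17]

```text
t: 30.2
eef_pos: [0.5004, 0.0116, 0.0809]
tool_rot: [-0.0, 0.966, -0.26, -0.0]
contact_force: [-2.1, 1.5, 3.0]
gripper_width: 0.057
grasp_force: 40.3
```

```bash
python3 s.py D
```

```text
t 30.2 q [-0.45  0.42  0.37  2.11 -0.25  0.65 -2.  ] pos [0.5004 0.0116 0.0809] yaw -0.525 W 0.057
shift units [0.005 0.004 0.034] turn -0.0836
F [-2.1  1.5  3. ] Tz [ 0.326  0.504 -0.049] q7 -2.0
```

Call:
apply_moves:
  deltas:
    - [0.6,[0,0,0],0]
    - [0.6,[0,0,0],0]
    - [0.6,[0,0,-0.1],0]
    - [0.6,[0,0,-0.14],-0.023]
    - [0.6,[0,0,-0.14],-0.046]
    - [0.6,[0,0,-0.14],-0.069]
    - [0.6,[0,0,-0.14],-0.092]
    - [0.6,[0,0,-0.14],-0.115]
    - [0.6,[0,0,-0.14],-0.138]
    - [0.6,[0,0,-0.14],-0.161]
    - [0.6,[0,0,-0.14],-0.184]
    - [0.6,[0,0,-0.14],-0.207]

```text
t: 31.4
eef_pos: [0.5008, 0.0107, 0.1087]
tool_rot: [0.0, 0.925, 0.381, 0.0]
contact_force: [0.4, 0.5, 0.0]
gripper_width: 0.399
grasp_force: 0.0
```

Call:
apply_moves:
  deltas:
    - [0.6,[0,0,0],-0.023]
    - [0.6,[0,0,0],-0.046]
    - [0.6,[0,0,0],-0.069]
    - [0.6,[0,0,0],-0.092]
    - [0.6,[0,0,0],-0.115]
    - [0.6,[0,0,0],-0.138]
    - [0.6,[0,0,0],-0.161]
    - [0.6,[0,0,0],-0.184]
    - [0.6,[0,0,0],-0.207]
    - [0.6,[0,0,0],-0.23]
    - [0.6,[0,0,0],-0.253]
    - [0.6,[0,0,0],-0.276]

```text
t: 32.6
eef_pos: [0.5008, 0.0107, 0.1087]
tool_rot: [0.0, 0.308, 0.951, 0.0]
contact_force: [0.4, 0.4, 0.7]
gripper_width: 0.402
grasp_force: 0.0
```

```bash
python3 - <<'E'
from station import bot
from h import *
o=bot.get_obs(); to(o,(.5004,.0112),.0805,2.61);print(o['contact_force'])
wnuts(bot)
E
```

```text
t 32.6 q [ 0.11  0.38 -0.31  2.06  0.17  0.73  0.64] pos [0.5008 0.0107 0.1087] yaw 2.515 W 0.402
shift units [0.003 0.001 0.141] turn -0.0151
[0.41756053 0.36145931 0.71158395]
[461. 158.] 3157 [0.5157 0.125 ] [517.7 121.2] [23.3 74.5] 2.68
[279. 240.] 1656 [0.4956 0.014 ] [498.   12.1] [16.5 76.5] 2.61
[497. 291.] 2885 [0.609  0.1076] [606.3 105.5] [33.9 74. ] 1.873
```

Call:
apply_moves:
  deltas:
    - [0.6,[0,0,0.07],-0.015]
    - [0.6,[0,0,0.141],-0.015]
    - [0.6,[0,0,0.141],-0.015]
    - [1,[0,0,0.141],-0.015]
    - [1,[0,0,0.141],-0.015]
    - [1,[0,0,0.141],-0.015]
    - [1,[0,0,0.141],-0.015]
    - [1,[0,0,0.142],0.005]
    - [1,[0,0,0.143],0.018]
    - [1,[0,0,0.143],0.018]

```text
t: 33.65
eef_pos: [0.5011, 0.0111, 0.0807]
tool_rot: [0.001, 0.365, 0.931, 0.0]
contact_force: [0.3, 0.1, 5.6]
gripper_width: 0.059
grasp_force: 40.6
```

```bash
python3 s.py D
```

```text
t 33.65 q [ 0.07  0.42 -0.27  2.08  0.18  0.67  0.51] pos [0.5011 0.0111 0.0807] yaw 2.395 W 0.059
shift units [-0.002 -0.003  0.033] turn 0.3812
F [0.3 0.1 5.6] Tz [-0.064  0.14  -0.039] q7 0.51
```

Call:
apply_moves:
  deltas:
    - [1,[0,0,0.001],0.02]
    - [1,[0,0,0.0015],0.035]
    - [1,[0,0,0.0015],0.035]

```text
t: 33.95
eef_pos: [0.5009, 0.011, 0.0804]
tool_rot: [0.001, 0.464, 0.886, 0.0]
contact_force: [-1.9, 0.1, 6.8]
gripper_width: 0.063
grasp_force: 40.7
```

```bash
python3 s.py D
```

```text
t 33.95 q [ 0.03  0.41 -0.21  2.08  0.14  0.66  0.33] pos [0.5009 0.011  0.0804] yaw 2.176 W 0.063
shift units [-0.002 -0.002  0.032] turn 0.3463
F [-1.9  0.1  6.8] Tz [-0.115  0.241 -0.051] q7 0.33
```

Call:
apply_moves:
  deltas:
    - [1,[0,0,0.001],0.02]
    - [1,[0,0,0.0015],0.035]
    - [1,[0,0,0.0015],0.035]

```text
t: 34.25
eef_pos: [0.5009, 0.011, 0.0801]
tool_rot: [0.0, 0.559, 0.829, 0.0]
contact_force: [-2.0, -0.9, 8.1]
gripper_width: 0.061
grasp_force: 40.8
```

```bash
python3 s.py D
```

```text
t 34.25 q [-0.01  0.41 -0.16  2.08  0.11  0.65  0.14] pos [0.5009 0.011  0.0801] yaw 1.956 W 0.061
shift units [-0.003 -0.001  0.031] turn 0.3113
F [-2.  -0.9  8.1] Tz [-0.171  0.333 -0.062] q7 0.14
```

Call:
apply_moves:
  deltas:
    - [1,[0,0,0.001],0.02]
    - [1,[0,0,0.0015],0.035]
    - [1,[0,0,0.0015],0.035]

```text
t: 34.55
eef_pos: [0.5007, 0.0109, 0.0798]
tool_rot: [0.0, 0.646, 0.763, 0.0]
contact_force: [-1.3, -0.7, 7.7]
gripper_width: 0.061
grasp_force: 40.9
```

```bash
python3 s.py D
```

```text
t 34.55 q [-0.06  0.41 -0.11  2.09  0.07  0.65 -0.05] pos [0.5007 0.0109 0.0798] yaw 1.736 W 0.061
shift units [-0.003  0.     0.029] turn 0.2763
F [-1.3 -0.7  7.7] Tz [-0.155  0.473 -0.076] q7 -0.05
```

Call:
apply_moves:
  deltas:
    - [1,[0,0,0.001],0.02]
    - [1,[0,0,0.0015],0.035]
    - [1,[0,0,0.0015],0.035]

```text
t: 34.85
eef_pos: [0.5006, 0.0109, 0.0796]
tool_rot: [0.0, 0.726, 0.687, -0.0]
contact_force: [-1.9, -0.8, 9.5]
gripper_width: 0.059
grasp_force: 41.0
```

```bash
python3 s.py D
```

```text
t 34.85 q [-0.1   0.41 -0.05  2.09  0.04  0.65 -0.24] pos [0.5006 0.0109 0.0796] yaw 1.516 W 0.059
shift units [-0.002  0.002  0.028] turn 0.2413
F [-1.9 -0.8  9.5] Tz [-0.213  0.62  -0.141] q7 -0.24
```

Call:
apply_moves:
  deltas:
    - [1,[0,0,0],0.02]
    - [1,[0,0,0],0.035]
    - [1,[0,0,0],0.035]

```text
t: 35.15
eef_pos: [0.5005, 0.0109, 0.0795]
tool_rot: [0.0, 0.797, 0.604, -0.0]
contact_force: [-2.0, -1.5, 10.4]
gripper_width: 0.061
grasp_force: 41.0
```

```bash
python3 s.py D
```

```text
t 35.15 q [-0.15  0.41  0.    2.09  0.    0.64 -0.42] pos [0.5005 0.0109 0.0795] yaw 1.297 W 0.061
shift units [-0.002  0.003  0.028] turn 0.2065
F [-2.  -1.5 10.4] Tz [-0.267  0.605  0.297] q7 -0.42
```

D has bitten. Nip and release.

Call:
apply_moves:
  deltas:
    - [1,[0,0,0.0005],0.015]
    - [1,[0,0,0.001],0.03]
    - [1,[0,0,0.001],0.04]
    - [1,[0,0,0.001],0.045]
    - [1,[0,0,0.001],0.045]
  squeeze: 70

```text
t: 35.65
eef_pos: [0.5004, 0.011, 0.0795]
tool_rot: [0.0, 0.874, 0.487, -0.0]
contact_force: [-4.3, -0.8, 12.3]
gripper_width: 0.047
grasp_force: 69.6
```

```bash
python3 s.py D
```

```text
t 35.65 q [-0.2   0.41  0.07  2.1  -0.05  0.64 -0.66] pos [0.5004 0.011  0.0795] yaw 1.016 W 0.047
shift units [-0.001  0.004  0.028] turn 0.1618
F [-4.3 -0.8 12.3] Tz [-0.217  0.901  0.334] q7 -0.66
```

Call:
apply_moves:
  deltas:
    - [0.6,[0,0,0],0]
    - [0.6,[0,0,0],0]
    - [0.6,[0,0,-0.06],0]
    - [0.6,[0,0,-0.14],0]
    - [0.6,[0,0,-0.24],0]
    - [0.6,[0,0,-0.34],0]
    - [0.6,[0,0,-0.34],0]

```text
t: 36.35
eef_pos: [0.5025, 0.0112, 0.1496]
tool_rot: [0.001, 0.874, 0.486, 0.002]
contact_force: [0.4, -0.4, -0.1]
gripper_width: 0.4
grasp_force: 0.0
```

```bash
python3 - <<'E'
from station import bot
from h import *
o=bot.get_obs(); to(o,N['D'],.12,1.674)
p=wnuts(bot); cv2.imwrite("pics/w6.png",p["color"][:,:,::-1])
t=bot.read_camera("top")
for n in ["tape_roll_mid","solder_spool_mid","tip_tin_mid"]:
    print(n,[(np.round(r["point"],3),round(r["confidence"],2)) for r in bot.look_for(t,n)][:2])
E
```

```text
t 36.35 q [-0.22  0.29  0.08  2.05 -0.03  0.79 -0.67] pos [0.5025 0.0112 0.1496] yaw 1.014 W 0.4
shift units [-0.007 -0.005  0.148] turn -0.105
[368.  23.] 1366 [0.6197 0.0944] [620.2  95.1] [17.6 46.1] 2.091
[210.  63.] 1808 [0.523  0.1264] [521.3 126.2] [16.8 74.2] 2.661
[401. 175.] 1292 [ 0.5949 -0.003 ] [595.7  -5.3] [16.7 77.9] 1.968
[275. 220.] 1080 [0.5024 0.0154] [501.   13.6] [75.6 16.5] 1.056
tape_roll_mid [(array([0.557, 0.229, 0.02 ]), 0.76)]
solder_spool_mid [(array([0.637, 0.219, 0.042]), 0.69)]
tip_tin_mid []
```

```bash
python3 -c "
from station import bot
print(bot.hand_in())"
```

```text
the job is handed in; nothing more can be done
None
```

All four wing nuts are down and nipped in cross order (C, A, B, D), about 0.26–0.55 rad past the bite by my estimates. I did not measure the cover plate's level or height. The tape and spool had not moved, the tin was not found in the last check, and the job was handed in at about 36 s with no result shown.

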